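# Pack a loose padlock tight in the cam clamp

## Task

The padlock rattles in its nest in the clamping fixture, because the cam lever only moves the clamp's pad about 3 mm. Try the steel packing blades in the gap between the pad and the padlock, with the lever still open, and find the thickest one that slides all the way down to the plate without being forced; leave that one in the gap and swing the lever all the way over, so that blade and padlock are held tight. The other two blades must end up standing in their own slots in the wooden rack.

Things in the scene. Friction and masses are not known exactly. Their poses are not given: they have to be found in the camera images.
- fixture: Clamping fixture bolted to the bench: steel plate 110 x 180 x 10 mm (its top 10 mm up). Origin at bench level under the middle of the open pad's front face; x across the clamp, y from the padlock towards the lever, z up. The padlock and the steel fence behind it (42 mm high) stand on the -y side, the cam lever on the +y side.
- pad_top (a point): Middle of the top edge of the pad's front face with the lever open, 46 mm above the bench; axes as the fixture's. The black urethane pad, 34 mm wide in x and 14 to 46 mm up, faces -y and gives 1 mm for every 10 N. The gap for a blade opens from here towards -y. A blade fully down stands on the plate, its centre 71 mm above the bench.
- gap_foot (a point): Point on the plate straight below pad_top, 10 mm up. From the pad's plane towards -y there is a clear gap of unknown width, 4 to 10 mm, then a brass padlock, upright on the plate: body 16 mm thick, 45 mm wide, top 46 mm up, shackle above (7 mm thick, to 77 mm). It sits in a nest: steel lips 36 mm apart hold its ends, so it rattles by only 0.5 mm.
- lever (a joint): Angle of the cam lever (rad): 0 open, leaning 50 degrees back from upright towards the fixture's +y. It swings in the fixture's y-z plane, up and over towards -y, to its stop at 1.05, 10 degrees past upright: locked. It stays where it is left; swinging it takes 2 to 6 N at the knob and moves the pad 2.8 mm towards the padlock in all.
- lever_knob (a point): Centre of the lever's black ball knob, 24 mm in diameter. The lever's pivot axis runs along the fixture's x through (y 48 mm, z 34 mm) in the fixture's frame; the knob is 90 mm from it, on a round stem 11 to 15 mm thick.
- pack_thin_c (a point): Centre of the packing blade of 4 mm thickness (one hole through its handle), half-way up its 122 mm. Axes: x along its width, y through its thickness, z up. Below: steel blade 26 mm wide, 4 mm thick, 78 mm long with a rounded foot; above: dark steel handle 30 mm wide (x), 12 mm thick (y), 44 mm tall. 90 g.
- pack_mid_c (a point): Centre of the packing blade of 6 mm thickness (two holes through its handle), half-way up its 122 mm. Axes: x along its width, y through its thickness, z up. Below: steel blade 26 mm wide, 6 mm thick, 78 mm long with a rounded foot; above: dark steel handle 30 mm wide (x), 12 mm thick (y), 44 mm tall. 90 g.
- pack_thick_c (a point): Centre of the packing blade of 8 mm thickness (three holes through its handle), half-way up its 122 mm. Axes: x along its width, y through its thickness, z up. Below: steel blade 26 mm wide, 8 mm thick, 78 mm long with a rounded foot; above: dark steel handle 30 mm wide (x), 12 mm thick (y), 44 mm tall. 90 g.
- pack_thin: The same 4 mm packing blade; origin at the middle of its foot.
- pack_mid: The same 6 mm packing blade; origin at the middle of its foot.
- pack_thick: The same 8 mm packing blade; origin at the middle of its foot.
- slot_thin (a point): Mouth of the slot for the 4 mm blade, in the top face (44 mm up) of the fixed wooden rack, 176 x 48 x 44 mm; x along the rack, y through the blade's thickness. The slot is 3 mm wider than its blade each way and 36 mm deep: a blade in it has its centre 25 mm above this point. Slots lie 54 mm apart along x, in the order 4, 6, 8 mm.
- slot_mid (a point): Mouth of the slot for the 6 mm blade, in the top face (44 mm up) of the fixed wooden rack, 176 x 48 x 44 mm; x along the rack, y through the blade's thickness. The slot is 3 mm wider than its blade each way and 36 mm deep: a blade in it has its centre 25 mm above this point. Slots lie 54 mm apart along x, in the order 4, 6, 8 mm.
- slot_thick (a point): Mouth of the slot for the 8 mm blade, in the top face (44 mm up) of the fixed wooden rack, 176 x 48 x 44 mm; x along the rack, y through the blade's thickness. The slot is 3 mm wider than its blade each way and 36 mm deep: a blade in it has its centre 25 mm above this point. Slots lie 54 mm apart along x, in the order 4, 6, 8 mm.
Not all that is in view belongs to the job. What is shaped like the pack_mid but orange or pink is not meant.

How it is judged:
By the outcome, as a careful person would: the job done as asked, in the order asked, and still so for the second after the job is handed in, with the robot touching nothing.
It also fails if it takes over 72 s, if anything falls off the work surface, if the arm or the gripper's body presses on something with over 40 N, if the wrist force passes 120 N, or if a joint passes its speed limit or range.

## Robot

A 6-joint arm with a two-finger parallel gripper is mounted at the origin on a cart in front of the work surface, level with it; the furniture and walls round the work are solid. World frame = base frame: x ahead of the robot, y to its left, z up, the work surface at z = 0. Lengths are in m, angles in degrees, forces in N, time in s.
With the tool pointing down it reaches from about 0.25 to 0.725 m from the base axis. Payload 9.7 kg.
Tool frame: the origin (TCP) lies at the very end of the fingers, on their centre line; the grasp point (between the pads) lies grasp_offset behind it (grasp_offset is the distance from the TCP to the grasp point, in m); z points along the fingers, y is the line along which they close (so a half turn about z gives the same grasp; the last joint's range is limited). The gripper opens to 85 mm and grips with 20 to 120 N. Pads are 22 mm wide; open, the fingers measure 114 mm over their backs; the gripper's body (76 mm by 85 mm) begins 54 mm behind the grasp point. The pads swing forward as they close: fully open they stand 13 mm farther back than shut.
Start: joints at [63.369, 4.979, 10.078, 95.1, 0, 90], TCP at [0.247, 0.492, 0.231] pointing down, gripper open.
Joint ranges: [-179.16, 179.16], [-48.56, 103.87], [-65.8, 70.77], [-126.05, 130.52], [-82.76, 87.17], [-180, 180]. Speed limits (degrees/s): [127.2, 127.2, 147.25, 180, 180, 180].

## Interface

Orientations are given as [roll, pitch, yaw] about the fixed x, y, z axes, in that order (R = Rz(yaw) Ry(pitch) Rx(roll)).
In Python, from workcell import get_obs, camera, calibration, job_done, recognise, cut_out, mark_of, grasp_offset gives the robot as it stands.
- The arm moves only by the tool servo_tool, never from a script. Its argument "moves" is a list of rows, each a list of 3 entries, a list of its own where there are three numbers: the turn, a rotation vector about the tool's x, y, z in degrees, then the shift along the tool's x, y, z in m, then the opening in per cent of the stroke, from 0 (shut) to 100 (fully open). In form: [[[ax, ay, az], [x, y, z], claw], ...]. A call has 1 to 12 rows; each row shifts and turns the commanded pose from where the row before left it, along the tool's axes as they then stand; what a row does not reach is not made up. A row lasts 1/10 s, in which the tool goes at most 50 mm and 8.59 degrees, less where a joint would pass 70% of its speed; a pose out of reach is approached as far as the arm can. A call is refused whole if a number of a shift passes 0.05 or a number of a turn 8.59, either way. A call with a gripper value outside its range is refused whole. The fingers move at their own pace and stop on an object; "force" is the grip in N (left out, the last holds). Time passes only in rows, so rows that do not move let the fingers close. It gives the time, the measured TCP pose, the force, the opening and the grip force at its end, in the units of the state.
- get_obs(): the state, without advancing time (a new reading comes with each control period).
- camera(name): name is "scene" or "top" or "wrist"; returns (picture, depth): 384x512x3 uint8, red, green, blue; 384x512 float32, m along the optical axis (not along the pixel's ray), 0 where there is no reading.
- calibration(name): a dict with "camera_matrix" (3x3 intrinsics, pixels), "R" (3x3) and "t" (3): a world point X has camera coordinates R X + t. Camera axes: x right, y down, z forward; pixel columns grow to the right and rows downward; lengths in m; the calibration is good to about 2 mm. A picture is of the moment at which its call begins: read the wrist's pose just before it. calibration takes no time and is no camera call; for the wrist camera it gives the pose at the moment of the call.
- job_done(): hands the job in; it is judged then, once.
Trained networks look in the newest picture that a camera, given by its name, has taken for a name from the list of things; names that differ only in an ending like _2 or _b are one class to them, and where a whole thing is asked for, a point or a joint stands for the part that bears it (a point fixed in the world has none). Each returns a list of dicts, best first, with "score" (0 to 1); they miss things now and then, are a little off and sometimes report something else, mostly with a low value. They report only what shows in the picture. A call takes as long as a camera call. They do not tell look-alikes from the thing itself.
- recognise(name, camera): "xyz" ([x, y, z] in m, in the coordinates of the camera as it stood for that picture, good to about 4 mm: the middle of the surface that is visible of it).
- cut_out(name, camera): "mask" (384x512 bool, what is visible of it).
- mark_of(name, camera): "xyz" ([x, y, z] in m, in the coordinates of the camera as it stood for that picture, good to about 4 mm: a listed point, or the origin of a listed thing).
The state is a dict: "time": time; "q": joint angles; "qd": joint speeds; "joint_efforts": joint torques, N m; "ee_pos": TCP position; "tcp_rot": TCP orientation; "wrist_force": force on the tool from outside, world axes, zero at the start; "torque": the same for the moment, N m; "opening": finger opening in m; "grasp_force": force on a finger pad.
Only numpy, scipy, OpenCV 4.12 (cv2) and the standard library are available. Lean on these libraries where they do the work, as an engineer would, in place of code of your own. Each camera call takes 0.05 s, during which the arm holds its last target. There are 200 camera calls.

## Working session

There is one attempt and no reset: what is moved stays moved. The work goes in short steps, Python scripts to look and compute and a tool call to move; the robot and the scene stay as the last step left them, time stands still between calls to the robot, and variables do not carry over. Pictures are saved under pics/ and viewed, at most 10 in all, crops included, and the job is handed in when it is done.

Besides the shell and the picture viewer there is one more tool, called after "Call:" as name(argument=value, ...) on one line, values as JSON. servo_tool: Moves the arm, as the interface text tells. Its arguments: {"type":"object","properties":{"moves":{"type":"array"},"force":{"type":"number"}},"required":["moves"]}

```bash
mkdir -p pics; ls; cat > h.py <<'E'
import numpy as np, cv2
from workcell import *
from scipy.spatial.transform import Rotation as Ro
def toworld(c,p,cal=None):
    k=cal or calibration(c); return np.array(k["R"]).T@(np.array(p)-np.array(k["t"]))
def cloud(c,d,cal=None):
    k=cal or calibration(c);K=np.array(k["camera_matrix"]);v,u=np.mgrid[:384,:512]
    P=np.stack([(u-K[0,2])/K[0,0]*d,(v-K[1,2])/K[1,1]*d,d],-1)
    return (P-np.array(k["t"]))@np.array(k["R"])
def pix(c,X,cal=None):
    k=cal or calibration(c);q=np.array(k["camera_matrix"])@(np.array(k["R"])@np.array(X)+np.array(k["t"]));return (q[:2]/q[2]).round(0)
E
python3 - <<'E'
from h import *
print(grasp_offset, {k:v for k,v in get_obs().items() if k in("time","ee_pos","tcp_rot","opening","wrist_force")})
ims=[]
for c in("scene","top","wrist"):
    im,d=camera(c);np.savez(""+c,im=im,d=d)
    cv2.imwrite(f"pics/{c}0.png",im[:,:,::-1])
    for n in("pack_thin_c","pack_mid_c","pack_thick_c","pad_top","gap_foot","lever_knob","slot_thin","slot_mid","slot_thick"):
        for r in mark_of(n,c)[:3]:
            w=toworld(c,r["xyz"]);print(c,n,round(r["score"],2),w.round(4),pix(c,w))
a,b=[cv2.imread(f"pics/{c}0.png") for c in("scene","top")]
cv2.imwrite("pics/both.png",np.vstack([a,b])[:, :])
E
```

```text
pics
0.0187 {'time': 0.0, 'ee_pos': array([0.24642306, 0.49144545, 0.23057932]), 'tcp_rot': array([-1.79924689e+02, -2.90552208e-04,  1.53369312e+02]), 'wrist_force': array([ 0.01931857,  1.21414631, -0.38823082]), 'opening': 0.08567031771880866}
scene pack_thin_c 0.8 [ 0.4764 -0.1784  0.0058] [301. 245.]
scene pack_thin_c 0.56 [ 0.481  -0.1775  0.0642] [302. 222.]
scene pack_mid_c 0.89 [ 0.5867 -0.286   0.0035] [362. 237.]
scene pack_mid_c 0.87 [ 0.521  -0.279   0.0589] [350. 227.]
scene pack_mid_c 0.85 [ 0.5846 -0.2872  0.0556] [364. 218.]
scene pack_thick_c 0.75 [ 0.5856 -0.1931  0.0676] [327. 205.]
scene pack_thick_c 0.65 [ 0.5923 -0.19    0.0084] [326. 225.]
scene pad_top 0.86 [0.5467 0.0102 0.0455] [248. 202.]
scene gap_foot 0.91 [0.5461 0.0126 0.01  ] [248. 214.]
scene gap_foot 0.54 [ 0.5319 -0.1895  0.0461] [316. 221.]
scene gap_foot 0.46 [0.5284 0.1292 0.0902] [207. 180.]
scene lever_knob 0.53 [0.5315 0.124  0.0909] [209. 180.]
scene lever_knob 0.18 [ 0.479  -0.1765  0.0412] [301. 231.]
scene slot_thin 0.49 [0.5466 0.011  0.0013] [248. 217.]
scene slot_mid 0.56 [ 0.5313 -0.1891  0.0422] [315. 223.]
scene slot_thick 0.95 [ 0.5859 -0.1934  0.0407] [327. 215.]
top pack_thin_c 0.69 [ 0.4779 -0.1772  0.0035] [296. 210.]
top pack_thin_c 0.48 [ 0.4786 -0.1771  0.0683] [299. 207.]
top pack_mid_c 0.76 [ 5.827e-01 -2.841e-01  4.000e-04] [335. 171.]
top pack_mid_c 0.74 [ 0.5869 -0.2828  0.0597] [340. 165.]
top pack_mid_c 0.65 [ 0.5206 -0.2754  0.0612] [338. 191.]
top pack_thick_c 0.49 [ 0.5869 -0.1888  0.0078] [300. 169.]
top pack_thick_c 0.41 [ 0.477  -0.1787  0.0044] [296. 210.]
top pad_top 0.95 [0.5481 0.0111 0.0468] [224. 180.]
top gap_foot 0.72 [0.545  0.014  0.0087] [224. 184.]
top gap_foot 0.16 [ 0.581  -0.1905  0.0439] [302. 168.]
top lever_knob 0.57 [0.5274 0.1276 0.0944] [174. 186.]
top slot_mid 0.79 [ 0.5276 -0.1848  0.0433] [300. 189.]
top slot_thick 0.57 [ 0.5849 -0.1897  0.0452] [302. 167.]
```

```bash
python3 - <<'E'
import cv2,numpy as np
a,b=[cv2.imread(f"pics/{c}0.png") for c in("scene","top")]
a=cv2.resize(a[140:270,150:410],(780,390),interpolation=cv2.INTER_CUBIC)[:, :]
cv2.imwrite("pics/a.png",a)
cv2.imwrite("pics/b.png",cv2.resize(b[100:260,140:400],(780,480),interpolation=cv2.INTER_CUBIC))
E
```

```text
(no output)
```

View pics/a.png

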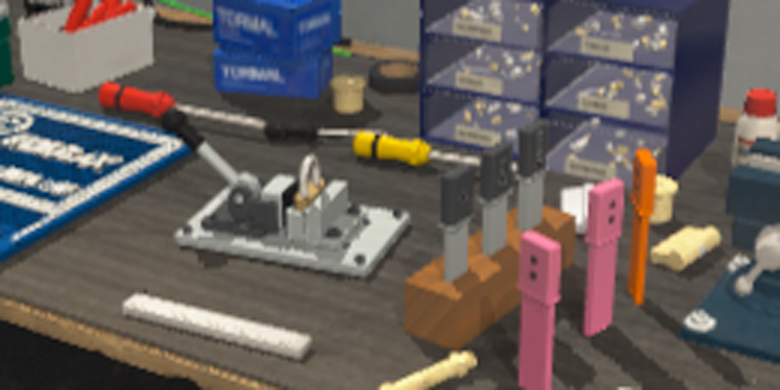

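View pics/b.png

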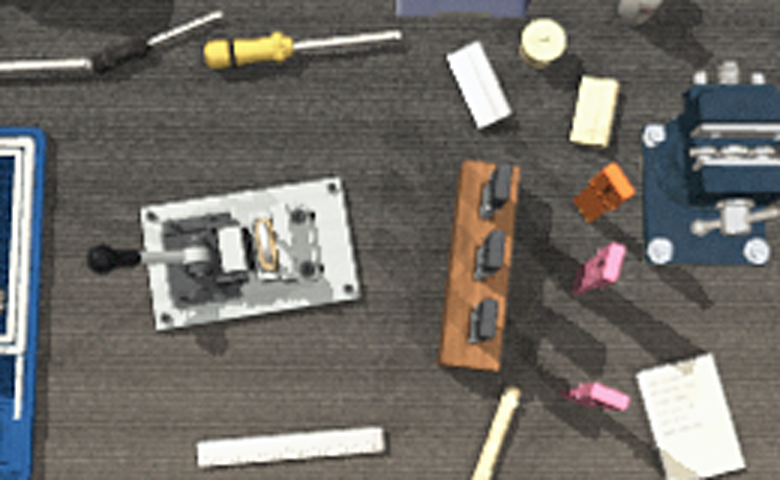

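The overview shows three dark blades standing in the brown rack (scene crop x 455, 495, 530; y 150-280). The pink ones at (540,290) and (605,250) and the orange one at (643,220) are look-alikes and are ruled out by colour. The fixture is at (290,220), with the lever open to the left. Next I fit the fixture and rack frames from depth.

```bash
python3 - <<'E'
from h import *
for c in("top","scene"):
    d=np.load(c+".npz")["d"];P=cloud(c,d);X=P.reshape(-1,3);X=X[d.reshape(-1)>0]
    for nm,z,cx,cy in(("plate",.01,.545,.02),("rack",.044,.53,-.185)):
        m=(abs(X[:,2]-z)<.005)&(abs(X[:,0]-cx)<.12)&(abs(X[:,1]-cy)<(.12 if nm=="plate" else .05))
        r=cv2.minAreaRect((X[m][:,:2]*1000).astype(np.float32));print(c,nm,m.sum(),np.median(X[m][:,2]),r)
    m=(X[:,2]>.09)&(abs(X[:,0]-.53)<.12)&(abs(X[:,1]+.185)<.04)
    Y=X[m]
    for lo,hi in((.45,.505),(.505,.558),(.558,.62)):
        q=Y[(Y[:,0]>lo)&(Y[:,0]<hi)]; t=q[q[:,2]>.105]
        print(c,"blade",len(q),t.min(0).round(4),t.max(0).round(4),t.mean(0).round(4),cv2.minAreaRect((t[:,:2]*1000).astype(np.float32)))
    for s in("thin","mid","thick"):
        for r in recognise("pack_"+s,c)[:4]: w=toworld(c,r["xyz"]);print(c,s,round(r["score"],2),w.round(4),pix(c,w))
E
```

```text
top plate 1573 0.010310965135342047 ((546.7269287109375, 29.086692810058594), (217.9440155029297, 225.9924774169922), 89.7611083984375)
top rack 934 0.044083481188852525 ((530.5218505859375, -182.791259765625), (48.57484817504883, 176.01658630371094), 82.99164581298828)
top blade 100 [ 0.4617 -0.1828  0.1074] [ 0.4917 -0.169   0.1339] [ 0.4766 -0.1752  0.1271] ((476.5684814453125, -176.3303985595703), (12.198469161987305, 29.102153778076172), 82.51919555664062)
top blade 100 [ 0.5154 -0.1881  0.1053] [ 0.5443 -0.1757  0.1339] [ 0.5289 -0.1813  0.1265] ((529.9788208007812, -182.27532958984375), (11.566109657287598, 28.901643753051758), 85.69506072998047)
top blade 104 [ 0.5689 -0.1962  0.1068] [ 0.5985 -0.1818  0.1336] [ 0.5822 -0.1881  0.1263] ((583.6485595703125, -189.08717346191406), (11.907931327819824, 29.46816062927246), 83.60588073730469)
top thin 0.43 [ 0.4771 -0.1751  0.1285] [302. 206.]
top mid 0.71 [ 0.522  -0.2704  0.0977] [339. 188.]
top mid 0.69 [ 0.5287 -0.1871  0.1254] [306. 184.]
top mid 0.52 [ 0.5827 -0.2789  0.0939] [342. 164.]
top thick 0.59 [ 0.5786 -0.1851  0.124
[... 596 characters left out ...]
186.5022735595703), (13.001585006713867, 33.302616119384766), 82.91073608398438)
scene blade 165 [ 0.5668 -0.2018  0.1052] [ 0.5993 -0.1859  0.1291] [ 0.5799 -0.1953  0.119 ] ((583.338623046875, -193.9412841796875), (14.225810050964355, 32.731727600097656), 84.4081802368164)
scene thin 0.9 [ 0.47  -0.178  0.095] [300. 211.]
scene thin 0.22 [ 0.5763 -0.1949  0.0958] [326. 196.]
scene mid 0.95 [ 0.5154 -0.2833  0.0663] [351. 225.]
scene mid 0.9 [ 0.5257 -0.1912  0.0955] [316. 203.]
scene mid 0.69 [ 0.5702 -0.2924  0.0772] [364. 213.]
scene mid 0.68 [ 0.4147 -0.2766  0.0734] [330. 241.]
scene thick 0.58 [ 0.5764 -0.1999  0.0912] [328. 198.]
scene thick 0.34 [ 0.5241 -0.1885  0.0973] [315. 203.]
```

```bash
cat >> h.py <<'E'
def plan(p1,yaw1,n,claw,p0=None,yaw0=None):
    o=get_obs()
    p0=o["ee_pos"] if p0 is None else np.array(p0); y0=o["tcp_rot"][2] if yaw0 is None else yaw0
    dy=(yaw1-y0)/n; s=(np.array(p1)-p0)/n
    out=[]
    for k in range(1,n+1):
        a=np.radians(y0+dy*k); c,sn=np.cos(a),np.sin(a)
        out.append([[0,0,round(-dy,2)],[round(c*s[0]+sn*s[1],4),round(sn*s[0]-c*s[1],4),round(-s[2],4)],claw])
    print(str(out).replace(" ",""))
E
python3 - <<'E'
from h import *
o=get_obs();k=calibration("wrist");print("cam",(-np.array(k["R"]).T@k["t"]-o["ee_pos"]).round(3), np.array(k["R"])[2].round(2),k["camera_matrix"][0])
plan([.49,-.17,.30],-7,20,100)
E
```

```text
cam [-0.063  0.032  0.143] [ 0.25 -0.13 -0.96] [280.49214079   0.         255.39346656]
[[[0,0,np.float64(8.02)],[np.float64(-0.0288),np.float64(-0.0203),np.float64(-0.0034)],100],[[0,0,np.float64(8.02)],[np.float64(-0.0314),np.float64(-0.0161),np.float64(-0.0034)],100],[[0,0,np.float64(8.02)],[np.float64(-0.0333),np.float64(-0.0115),np.float64(-0.0034)],100],[[0,0,np.float64(8.02)],[np.float64(-0.0346),np.float64(-0.0068),np.float64(-0.0034)],100],[[0,0,np.float64(8.02)],[np.float64(-0.0352),np.float64(-0.0019),np.float64(-0.0034)],100],[[0,0,np.float64(8.02)],[np.float64(-0.0351),np.float64(0.003),np.float64(-0.0034)],100],[[0,0,np.float64(8.02)],[np.float64(-0.0344),np.float64(0.0079),np.float64(-0.0034)],100],[[0,0,np.float64(8.02)],[np.float64(-0.0329),np.float64(0.0126),np.float64(-0.0034)],100],[[0,0,np.float64(8.02)],[np.float64(-0.0308),np.float64(0.0171),np.float64(-0.0034)],100],[[0,0,np.float64(8.02)],[np.float64(-0.0281),np.float64(0.0212),np.float64(-0.0034)],100],[[0,0,np.float64(8.02)],[np.float64(-0.0249),np.float64(0.0249),np.float64(-0.0034)],100],[[0,0,np.float64(8.02)],[np.float64(-0.0212),np.float64(0.0282),np.float64(-0.0034)],100],[[0,0,np.float64(8.02)],[np.float64(-0.0171),np.float64(0.0309),np.float64(-0.0034)],100],[[0,0,np.float64(8.02)],[np.float64(-0.0126),np.float64(0.0329),np.float64(-0.0034)],100],[[0,0,np.float64(8.02)],[np.float64(-0.0079),np.float64(0.0344),np.float64(-0.0034)],100],[[0,0,np.float64(8.02)],[np.float64(-0.003),np.float64(0.0351),np.float64(-0.0034)],100],[[0,0,np.float64(8.02)],[np.float64(0.0019),np.float64(0.0352),np.float64(-0.0034)],100],[[0,0,np.float64(8.02)],[np.float64(0.0068),np.float64(0.0346),np.float64(-0.0034)],100],[[0,0,np.float64(8.02)],[np.float64(0.0116),np.float64(0.0333),np.float64(-0.0034)],100],[[0,0,np.float64(8.02)],[np.float64(0.0161),np.float64(0.0314),np.float64(-0.0034)],100]]
```

Call:
servo_tool(moves=[[[0,0,8],[-0.029,-0.02,-0.005],100],[[0,0,8],[-0.031,-0.016,-0.005],100],[[0,0,8],[-0.033,-0.012,-0.005],100],[[0,0,8],[-0.035,-0.007,-0.005],100],[[0,0,8],[-0.035,-0.002,-0.005],100],[[0,0,8],[-0.035,0.003,-0.005],100],[[0,0,8],[-0.034,0.008,-0.005],100],[[0,0,8],[-0.033,0.013,-0.005],100],[[0,0,8],[-0.031,0.017,-0.005],100],[[0,0,8],[-0.028,0.021,-0.005],100]])

```text
time: 2.8
ee_pos: [0.4135, 0.1803, 0.2817]
tcp_rot: [180.0, -0.0, 73.0]
wrist_force: [0.4, 0.6, -0.8]
opening: 0.0854
grasp_force: 0.0
```

Call:
servo_tool(moves=[[[0,0,8],[-0.025,0.025,-0.002],100],[[0,0,8],[-0.021,0.028,-0.002],100],[[0,0,8],[-0.017,0.031,-0.002],100],[[0,0,8],[-0.013,0.033,-0.002],100],[[0,0,8],[-0.008,0.034,-0.002],100],[[0,0,8],[-0.003,0.035,-0.002],100],[[0,0,8],[0.002,0.035,-0.002],100],[[0,0,8],[0.007,0.035,-0.002],100],[[0,0,8],[0.012,0.033,-0.002],100],[[0,0,8],[0.016,0.031,-0.002],100],[[0,0,0],[0,0,0],50],[[0,0,0],[0,0,0],50]])

```text
time: 4.0
ee_pos: [0.5812, -0.1281, 0.3007]
tcp_rot: [-180.0, 0.1, -6.6]
wrist_force: [0.3, 0.3, -0.1]
opening: 0.0587
grasp_force: 0.0
```

```bash
sed -i 's/round(c\*s\[0\]+sn\*s\[1\],4),round(sn\*s\[0\]-c\*s\[1\],4),round(-s\[2\],4)/float(round(c*s[0]+sn*s[1],4)),float(round(sn*s[0]-c*s[1],4)),float(round(-s[2],4))/; s/round(-dy,2)/float(round(-dy,2))/' h.py
python3 - <<'E'
from h import *
o=get_obs();print(o["time"],o["ee_pos"],o["tcp_rot"],o["q"])
c="wrist";cal=calibration(c);im,d=camera(c);cv2.imwrite("pics/w1.png",im[:,:,::-1])
P=cloud(c,d,cal);np.savez("w1",im=im,d=d,P=P);X=P.reshape(-1,3)[d.reshape(-1)>0]
m=(abs(X[:,2]-.044)<.004)&(abs(X[:,0]-.53)<.12)&(abs(X[:,1]+.185)<.045)
print(m.sum(),np.median(X[m][:,2]),cv2.minAreaRect((X[m][:,:2]*1000).astype(np.float32)))
for lo,hi in((.45,.505),(.505,.558),(.558,.62)):
    t=X[(X[:,0]>lo)&(X[:,0]<hi)&(abs(X[:,1]+.185)<.04)&(X[:,2]>.127)]
    if len(t)>5:print(len(t),t.max(0)[2],cv2.minAreaRect((t[:,:2]*1000).astype(np.float32)))
for s in("thin","mid","thick"):
    for f,n in((mark_of,"pack_%s_c"%s),(mark_of,"slot_"+s)):
        for r in f(n,c)[:2]: w=toworld(c,r["xyz"],cal);print(n,round(r["score"],2),w.round(4),pix(c,w,cal))
E
```

```text
4.0 [ 0.58123842 -0.12806331  0.3007053 ] [-1.79983994e+02  6.11452964e-02 -6.63524823e+00] [-1.24300315e+01  1.39943309e+01  2.82072387e+01  1.04275357e+02
  9.75041297e-03  1.74205220e+02]
2428 0.04406668445165361 ((531.4398193359375, -184.267333984375), (48.31714630126953, 176.28533935546875), 83.16031646728516)
204 0.13228663069703234 ((478.9352111816406, -177.89402770996094), (11.624241828918457, 29.295860290527344), 85.09220123291016)
236 0.13202724371775332 ((532.5026245117188, -184.2347869873047), (11.692601203918457, 29.100982666015625), 83.76405334472656)
17914 0.40247535344055785 ((582.3985595703125, -171.05410766601562), (52.483585357666016, 37.53659439086914), 89.37468719482422)
pack_thin_c 0.9 [ 0.4792 -0.176   0.0696] [296. 225.]
pack_thin_c 0.6 [ 0.4811 -0.18    0.0084] [294. 208.]
pack_mid_c 0.95 [ 0.5304 -0.1877  0.0099] [296. 179.]
pack_mid_c 0.88 [ 0.5888 -0.2839  0.0037] [355. 135.]
slot_mid 0.93 [ 0.5327 -0.1826  0.0418] [296. 184.]
pack_thick_c 0.86 [ 0.5862 -0.1932  0.0091] [297. 144.]
pack_thick_c 0.57 [ 0.5861 -0.1878  0.0712] [300. 151.]
slot_thick 0.71 [ 0.5873 -0.1898  0.0442] [298. 147.]
```

View pics/w1.png

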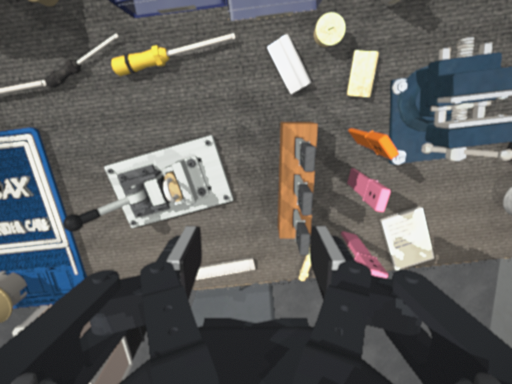

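```bash
sed -i 's/y0+dy\*k)/y0+dy*(k-1))/' h.py
python3 - <<'E'
from h import *
P=np.load("w1.npz")["P"];X=P.reshape(-1,3)
m=(abs(X[:,2]-.010)<.003)&(abs(X[:,0]-.545)<.085)&(abs(X[:,1]-.015)<.115)
M=X[m];r=cv2.minAreaRect((M[:,:2]*1000).astype(np.float32));print(m.sum(),np.median(M[:,2]),r)
for n in("pad_top","gap_foot","lever_knob"):
    for q in mark_of(n,"wrist")[:2]:print(n,round(q["score"],2),toworld("wrist",q["xyz"]).round(4))
# height map in fixture frame about pad_top guess
y=np.radians(8.8);e=np.array([np.cos(y),np.sin(y)]);f=np.array([-np.sin(y),np.cos(y)])
o=np.array([.547,.011]);u=(X[:,:2]-o)@e;v=(X[:,:2]-o)@f
s=(abs(u)<.012)&(abs(v)<.07)&(X[:,2]>.005)&(X[:,2]<.15)
for b in np.arange(-.06,.04,.002):
    z=X[s&(v>=b)&(v<b+.002),2]
    if len(z):print(int(b*1000),len(z),(np.percentile(z,[10,50,90])*1000).round(0),end="; ")
print()
plan([.586,-.1905,.19],-6.8,5,50)
E
```

```text
3670 0.010222980332062974 ((545.4596557617188, 15.938667297363281), (110.24616241455078, 180.66635131835938), 9.337751388549805)
pad_top 0.66 [0.5462 0.0115 0.051 ]
pad_top 0.56 [ 0.585  -0.1943  0.0096]
gap_foot 0.83 [0.5406 0.0129 0.008 ]
lever_knob 0.89 [0.5307 0.123  0.092 ]
-60 20 [ 9. 10. 12.]; -57 17 [10. 10. 11.]; -55 19 [ 9. 10. 11.]; -53 36 [10. 12. 17.]; -51 22 [17. 18. 19.]; -49 18 [17. 18. 19.]; -47 19 [18. 18. 19.]; -45 20 [17. 18. 19.]; -43 19 [18. 18. 19.]; -41 20 [17. 18. 20.]; -39 19 [18. 19. 19.]; -37 18 [17. 18. 19.]; -35 85 [18. 29. 40.]; -33 29 [38. 42. 43.]; -31 20 [42. 43. 43.]; -29 22 [42. 42. 43.]; -27 17 [41. 42. 43.]; -25 23 [41. 42. 43.]; -23 21 [42. 42. 43.]; -21 26 [41. 42. 45.]; -19 29 [43. 46. 47.]; -17 24 [45. 46. 47.]; -15 65 [46. 70. 75.]; -13 52 [46. 71. 76.]; -11 32 [46. 60. 76.]; -9 21 [46. 47. 74.]; -7 14 [45. 47. 47.]; -5 3 [45. 46. 46.]; 0 11 [39. 43. 47.]; 2 22 [45. 46. 47.]; 4 19 [45. 46. 47.]; 6 19 [45. 47. 47.]; 8 22 [45. 46. 47.]; 10 22 [45. 46. 47.]; 12 18 [45. 46. 47.]; 14 21 [46. 46. 47.]; 16 18 [46. 46. 47.]; 18 21 [46. 46. 47.]; 20 22 [46. 46. 47.]; 22 18 [45. 46. 47.]; 24 21 [45. 46. 47.]; 26 6 [45. 46. 47.]; 28 3 [42. 42. 43.]; 36 20 [27. 35. 38.]; 38 47 [30. 37. 42.]; 
[[[0,0,0.04],[0.0024,0.0125,0.0223],50],[[0,0,0.04],[0.0024,0.0125,0.0223],50],[[0,0,0.04],[0.0024,0.0125,0.0223],50],[[0,0,0.04],[0.0025,0.0125,0.0223],50],[[0,0,0.04],[0.0025,0.0125,0.0223],50]]
```

```bash
python3 - <<'E'
from h import *
plan([.532,-.1843,.18],-6.8,5,40)
plan([.532,-.1843,.093],-6.8,4,40,[.532,-.1843,.18],-6.8)
E
```

```text
[[[0,0,0.04],[-0.0084,0.0125,0.0243],40],[[0,0,0.04],[-0.0084,0.0125,0.0243],40],[[0,0,0.04],[-0.0084,0.0125,0.0243],40],[[0,0,0.04],[-0.0084,0.0125,0.0243],40],[[0,0,0.04],[-0.0084,0.0125,0.0243],40]]
[[[0,0,-0.0],[0.0,-0.0,0.0217],40],[[0,0,-0.0],[0.0,-0.0,0.0217],40],[[0,0,-0.0],[0.0,-0.0,0.0217],40],[[0,0,-0.0],[0.0,-0.0,0.0217],40]]
```

Call:
servo_tool(moves=[[[0,0,0.2],[-0.0084,0.0125,0.024],40],[[0,0,0],[-0.0084,0.0125,0.024],40],[[0,0,0],[-0.0084,0.0125,0.024],40],[[0,0,0],[-0.0084,0.0125,0.024],40],[[0,0,0],[-0.0084,0.0125,0.024],40],[[0,0,0],[0,0,0],40],[[0,0,0],[0,0,0],40]])

```text
time: 5.2
ee_pos: [0.532, -0.1845, 0.1817]
tcp_rot: [-180.0, -0.0, -6.9]
wrist_force: [0.3, -0.5, -0.5]
opening: 0.034
grasp_force: 0.0
```

```bash
python3 - <<'E'
from h import *
o=get_obs();print(o["time"],o["ee_pos"],o["tcp_rot"])
c="wrist";cal=calibration(c);im,d=camera(c);cv2.imwrite("pics/w2.png",im[:,:,::-1])
P=cloud(c,d,cal);X=P.reshape(-1,3)[d.reshape(-1)>0]
for lo,hi in((.45,.505),(.505,.558),(.558,.62)):
    t=X[(X[:,0]>lo)&(X[:,0]<hi)&(abs(X[:,1]+.185)<.02)&(X[:,2]>.12)&(X[:,2]<.136)]
    if len(t)>5:print(len(t),t.max(0)[2],cv2.minAreaRect((t[:,:2]*1000).astype(np.float32)))
E
```

```text
5.2 [ 0.53200223 -0.18454928  0.18173832] [-1.79991342e+02 -2.46354226e-03 -6.86151903e+00]
555 0.13183182374000846 ((479.13714599609375, -177.97286987304688), (11.366990089416504, 30.282981872558594), 83.18560791015625)
646 0.1327427598735287 ((532.7640380859375, -184.38800048828125), (12.03692626953125, 29.39710807800293), 83.3194580078125)
745 0.13197709655712692 ((585.776611328125, -190.734375), (11.212998390197754, 30.04387855529785), 83.12336730957031)
```

View pics/w2.png

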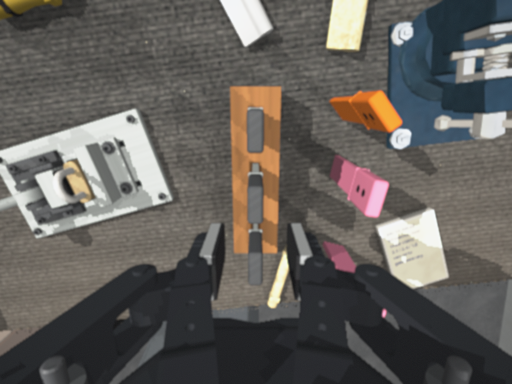

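The wrist view shows the rack with the thick blade at (255,130), mid at (255,197) and thin at (255,258), and the open fingers straddling their line. I now descend on the middle blade.

Call:
servo_tool(moves=[[[0,0,0],[0.0007,0,0.03],40],[[0,0,0],[0,0,0.03],40],[[0,0,0],[0,0,0.029],40],[[0,0,0],[0,0,0],30],[[0,0,0],[0,0,0],0],[[0,0,0],[0,0,0],0],[[0,0,0],[0,0,0],0],[[0,0,0],[0,0,0],0],[[0,0,0],[0,0,-0.005],0]], force=50)

```text
time: 6.15
ee_pos: [0.5328, -0.1847, 0.0977]
tcp_rot: [-180.0, -0.0, -6.8]
wrist_force: [0.0, 0.2, -1.0]
opening: 0.0112
grasp_force: 50.6
```

```bash
python3 - <<'E'
from h import *
plan([.498,.003,.20],9.2,6,0,[.5328,-.1847,.20],-6.8)
E
```

```text
[[[0,0,-2.67],[-0.0095,-0.0304,-0.0],0],[[0,0,-2.67],[-0.008,-0.0308,-0.0],0],[[0,0,-2.67],[-0.0066,-0.0311,-0.0],0],[[0,0,-2.67],[-0.0051,-0.0314,-0.0],0],[[0,0,-2.67],[-0.0037,-0.0316,-0.0],0],[[0,0,-2.67],[-0.0022,-0.0317,-0.0],0]]
```

Call:
servo_tool(moves=[[[0,0,0],[0,0,-0.034],0],[[0,0,0],[0,0,-0.034],0],[[0,0,0],[0,0,-0.034],0],[[0,0,-2.67],[-0.0095,-0.0304,0],0],[[0,0,-2.67],[-0.008,-0.0308,0],0],[[0,0,-2.67],[-0.0066,-0.0311,0],0],[[0,0,-2.67],[-0.0051,-0.0314,0],0],[[0,0,-2.67],[-0.0037,-0.0316,0],0],[[0,0,-2.67],[-0.0022,-0.0317,0],0],[[0,0,0],[0,0,0],0],[[0,0,0],[0,0,0],0]])

```text
time: 7.25
ee_pos: [0.498, 0.0034, 0.1998]
tcp_rot: [180.0, -0.0, 9.3]
wrist_force: [0.8, 0.2, -0.8]
opening: 0.0115
grasp_force: 50.4
```

```bash
python3 - <<'E'
from h import *
o=get_obs();print(o["time"],o["ee_pos"],o["tcp_rot"],o["opening"])
c="wrist";cal=calibration(c);im,d=camera(c)
P=cloud(c,d,cal);np.savez("w3",im=im,d=d,P=P);X=P.reshape(-1,3)
for n in("pad_top","gap_foot","lever_knob"):
    for q in mark_of(n,"wrist")[:2]:print(n,round(q["score"],2),toworld("wrist",q["xyz"],cal).round(4),pix(c,toworld("wrist",q["xyz"],cal),cal))
y=np.radians(9.3);e=np.array([np.cos(y),np.sin(y)]);f=np.array([-np.sin(y),np.cos(y)])
O=np.array([.547,.011]);u=(X[:,:2]-O)@e;v=(X[:,:2]-O)@f
m=(abs(X[:,2]-.010)<.003)&(abs(v)<.115)&(abs(u)<.07)
M=X[m];print(m.sum(),cv2.minAreaRect((M[:,:2]*1000).astype(np.float32)))
# edges of pad top and padlock top in v, per u strip
for a in np.arange(-.028,.028,.004):
    s=(u>=a)&(u<a+.004)
    pad=v[s&(abs(X[:,2]-.046)<.0025)&(v>-.0015)&(v<.012)];pl=v[s&(abs(X[:,2]-.046)<.0025)&(v<-.0015)&(v>-.021)]
    g=X[s&(v>-.004)&(v<.0005),2]
    print(round(a*1000),len(pad),pad.min().round(4) if len(pad) else None,len(pl),pl.max().round(4) if len(pl) else None, (pl.min().round(4) if len(pl) else None))
p=pix(c,[.547,.011,.046],cal).astype(int);print(p)
x0,y0=max(p[0]-80,0),max(p[1]-60,0)
cv2.imwrite("pics/w3.png",cv2.resize(im[y0:y0+120,x0:x0+160,::-1],None,fx=5,fy=5,interpolation=cv2.INTER_CUBIC))
E
```

```text
7.25 [0.49803412 0.00340115 0.1997533 ] [ 1.79982134e+02 -2.68701820e-02  9.25184451e+00] 0.011468225555612546
pad_top 0.83 [0.5468 0.0137 0.05  ] [253. 127.]
pad_top 0.42 [ 0.5842 -0.19    0.073 ] [473. 125.]
gap_foot 0.98 [0.5446 0.0149 0.0088] [252. 126.]
lever_knob 0.78 [0.5308 0.1258 0.0895] [125. 128.]
7776 ((546.1693115234375, 15.886772155761719), (109.54560852050781, 180.36325073242188), 9.324210166931152)
-28 0 None 0 None None
-24 0 None 19 -0.0079 -0.0185
-20 18 0.0016 35 -0.0057 -0.0195
-16 39 0.0016 30 -0.0047 -0.0194
-12 40 0.0016 28 -0.0046 -0.0193
-8 40 0.0016 30 -0.0046 -0.0203
-4 42 0.0016 31 -0.0046 -0.0202
0 43 0.0016 32 -0.0046 -0.0202
4 44 0.0016 31 -0.0046 -0.0201
8 44 0.0016 33 -0.0045 -0.02
12 44 0.0016 30 -0.0055 -0.02
16 19 0.0026 51 -0.0055 -0.0188
20 0 None 16 -0.0076 -0.0167
24 0 None 0 None None
[256 127]
```

View pics/w3.png

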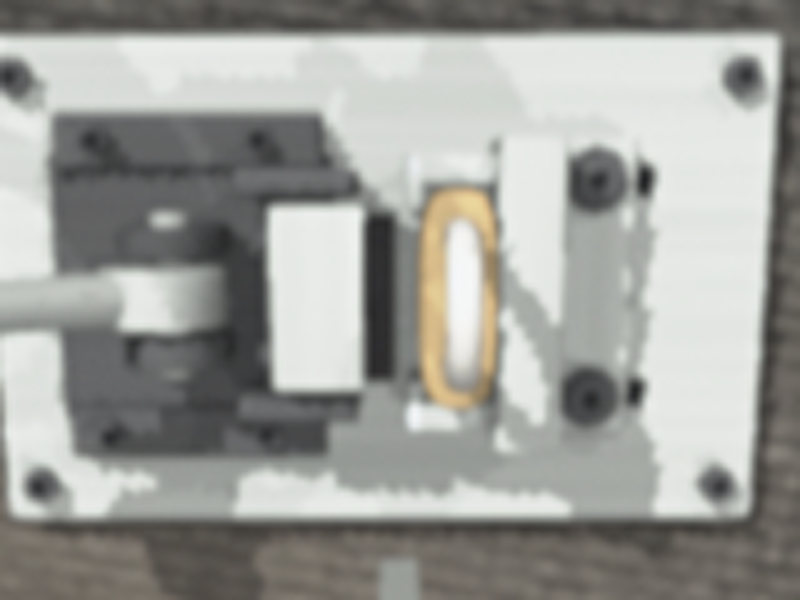

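The close view shows the black pad's front at crop x 395 and the brass padlock's face at 420. That puts the gap at about 5.2 mm, where 6 mm may or may not go. I hold the mid blade, with its foot at (400,580), and will try it gently first.

```bash
python3 - <<'E'
from h import *
plan([.5478,.0095,.20],9.3,3,0)
z=np.load("w3.npz");P=z["P"];X=P.reshape(-1,3)
t=X[(abs(X[:,0]-.498)<.03)&(abs(X[:,1]-.003)<.02)&(X[:,2]>.11)&(X[:,2]<.13)]
if len(t):print(len(t),t.min(0),t.max(0),t.mean(0))
g=cv2.cvtColor(z["im"],cv2.COLOR_RGB2GRAY).astype(int)
for r in(118,124,128,133):print(r,g[r,245:278],z["im"][r,255:264].tolist())
E
```

```text
[[[0,0,-0.06],[0.0167,0.0002,-0.0002],0],[[0,0,-0.06],[0.0167,0.0002,-0.0002],0],[[0,0,-0.06],[0.0167,0.0002,-0.0002],0]]
45 [0.50908645 0.00210512 0.11309267] [0.51067492 0.00780643 0.12975421] [0.50981076 0.00499649 0.12251268]
118 [235 237 227 155  75  48  49  48  48  72 105 126 129 125 130 158 185 192
 191 191 214 239 245 246 245 240 221 172 141 133 133 158 195] [[103, 106, 104], [124, 127, 124], [127, 130, 128], [124, 126, 122], [138, 129, 112], [178, 155, 118], [211, 182, 133], [217, 190, 139], [215, 189, 138]]
124 [235 236 225 152  73  47  48  48  49  71 104 125 128 124 132 164 194 202
 202 200 216 240 246 246 246 245 230 195 177 154 132 148 168] [[103, 105, 103], [123, 126, 123], [126, 129, 126], [123, 125, 121], [141, 131, 113], [185, 161, 122], [220, 191, 140], [225, 201, 147], [225, 201, 147]]
128 [235 236 223 150  71  44  46  46  49  71 103 123 126 123 131 160 184 193
 199 203 216 238 245 246 246 243 227 201 197 185 154 166 190] [[102, 104, 102], [121, 124, 121], [124, 127, 125], [123, 124, 120], [140, 130, 112], [181, 158, 119], [209, 181, 132], [218, 190, 139], [222, 198, 145]]
133 [233 234 222 156  83  47  46  46  48  71 103 122 126 125 134 161 184 190
 187 184 198 228 241 243 241 233 212 190 194 181 150 165 205] [[101, 104, 102], [120, 124, 121], [124, 128, 125], [124, 126, 122], [142, 133, 116], [182, 159, 120], [209, 182, 133], [215, 187, 137], [212, 184, 134]]
```

Call:
servo_tool(moves=[[[0,0,0],[0.0167,0.0006,0.005],0],[[0,0,0],[0.0167,0.0006,0.015],0],[[0,0,0],[0.0167,0.0006,0.02],0],[[0,0,0],[0,0,0.014],0],[[0,0,0],[0,0,0],0],[[0,0,0],[0,0,0],0]])

```text
time: 8.05
ee_pos: [0.5472, 0.0088, 0.1456]
tcp_rot: [-180.0, 0.0, 9.2]
wrist_force: [-0.5, 0.4, 0.1]
opening: 0.0114
grasp_force: 50.4
```

```bash
cat > chk.py <<'E'
from h import *
c="wrist";cal=calibration(c)
for i in range(2):
    im,d=camera(c);o=get_obs();print(o["time"],o["ee_pos"].round(5),o["tcp_rot"].round(2),o["wrist_force"].round(1),o["torque"].round(2))
P=cloud(c,d,cal);np.savez("w4",im=im,d=d,P=P)
p=pix(c,[.547,.011,.046],cal).astype(int);print(p,d[p[1],p[0]])
x0,y0=max(p[0]-60,0),max(p[1]-50,0)
import sys
cv2.imwrite(sys.argv[1],cv2.resize(im[y0:y0+100,x0:x0+120,::-1],None,fx=6,fy=6,interpolation=cv2.INTER_CUBIC))
E
python3 chk.py pics/w4.png
```

```text
8.1 [0.54753 0.00887 0.14627] [ 1.7999e+02 -4.0000e-02  9.1600e+00] [-1.1  0.5 -0.3] [ 0.   -0.01  0.03]
8.15 [0.54778 0.00897 0.1466 ] [ 1.7999e+02 -9.0000e-02  9.1700e+00] [-0.6  0.7 -1.1] [0.04 0.   0.01]
[253 187] 0.21387036
```

View pics/w4.png

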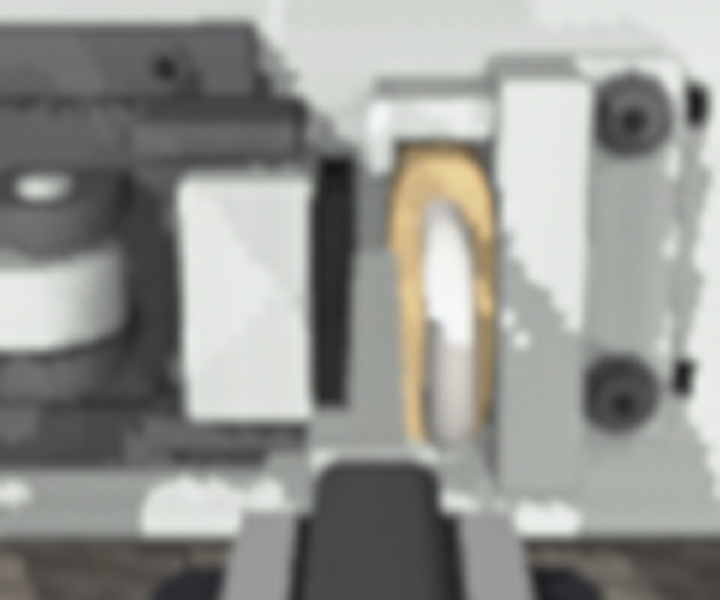

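The view shows the blade foot (crop x 357-393 at y 250) centred on the gap (357-392). I descend slowly and watch the force.

Call:
servo_tool(moves=[[[0,0,0],[0,0,0.005],0],[[0,0,0],[0,0,0.004],0],[[0,0,0],[0,0,0.003],0],[[0,0,0],[0,0,0.003],0],[[0,0,0],[0,0,0.002],0],[[0,0,0],[0,0,0],0]])

```text
time: 8.75
ee_pos: [0.5478, 0.0094, 0.1281]
tcp_rot: [-180.0, 0.0, 9.2]
wrist_force: [0.1, 1.8, -3.1]
opening: 0.0114
grasp_force: 50.4
```

Call:
servo_tool(moves=[[[0,0,0],[0,0,0.001],0],[[0,0,0],[0,0,0.002],0],[[0,0,0],[0,0,0.002],0],[[0,0,0],[0,0,0],0]])

```text
time: 9.15
ee_pos: [0.548, 0.0094, 0.1232]
tcp_rot: [-180.0, -0.0, 9.2]
wrist_force: [0.7, 3.0, 1.7]
opening: 0.0115
grasp_force: 50.7
```

Call:
servo_tool(moves=[[[0,0,0],[0,-0.0004,0],0],[[0,0,0],[0,0,0.003],0],[[0,0,0],[0,0,0.003],0],[[0,0,0],[0,0,0.003],0],[[0,0,0],[0,0,0],0]])

```text
time: 9.65
ee_pos: [0.5476, 0.0096, 0.1137]
tcp_rot: [-180.0, 0.0, 9.2]
wrist_force: [1.8, 1.9, -0.9]
opening: 0.0114
grasp_force: 50.7
```

```bash
python3 chk.py pics/w5.png
```

```text
9.7 [0.54762 0.00958 0.11366] [-1.80e+02  4.00e-02  9.19e+00] [ 0.9  2.8 -0.8] [ 0.62 -0.37  0.07]
9.75 [0.54763 0.00956 0.11369] [-1.80e+02  4.00e-02  9.19e+00] [ 1.6  1.2 -0.7] [ 0.61 -0.39  0.1 ]
[253 200] 0.18441007
```

Call:
servo_tool(moves=[[[0,0,0],[0,-0.0003,0.003],0],[[0,0,0],[0,0,0.004],0],[[0,0,0],[0,0,0.004],0],[[0,0,0],[0,0,0.003],0],[[0,0,0],[0,0,0.001],0],[[0,0,0],[0,0,0],0]])

```text
time: 10.35
ee_pos: [0.5476, 0.0098, 0.0991]
tcp_rot: [180.0, 0.0, 9.2]
wrist_force: [-0.4, -0.3, 2.6]
opening: 0.0116
grasp_force: 50.9
```

Call:
servo_tool(moves=[[[0,0,0],[0,0,0.001],0],[[0,0,0],[0,0,0.001],0],[[0,0,0],[0,0,0.001],0],[[0,0,0],[0,0,0],0]])

```text
time: 10.75
ee_pos: [0.5478, 0.0098, 0.0963]
tcp_rot: [180.0, -0.0, 9.2]
wrist_force: [-0.2, 1.3, 3.1]
opening: 0.0112
grasp_force: 51.1
```

```bash
python3 - <<'E'
from h import *
for i in range(3):
    camera("wrist");o=get_obs();print(o["time"],o["ee_pos"].round(5),o["wrist_force"].round(1),o["torque"].round(2))
E
```

```text
10.8 [0.54778 0.0098  0.0963 ] [-0.2 -0.3  3.5] [ 0.11 -0.09  0.08]
10.85 [0.54777 0.00983 0.09627] [0.2 0.3 3.8] [ 0.1  -0.05  0.04]
10.9 [0.54775 0.00983 0.09627] [1.2 0.4 2.7] [ 0.06 -0.12  0.08]
```

Call:
servo_tool(moves=[[[0,0,0],[0,0,0.001],0],[[0,0,0],[0,0,0.0005],0],[[0,0,0],[0,0,0],0],[[0,0,0],[0,0,0],0]])

```text
time: 11.3
ee_pos: [0.5479, 0.0099, 0.0959]
tcp_rot: [180.0, -0.1, 9.2]
wrist_force: [-2.0, 0.7, 11.8]
opening: 0.0116
grasp_force: 52.5
```

```bash
python3 - <<'E'
from h import *
o=get_obs();print(o["time"],o["ee_pos"].round(5),o["wrist_force"].round(1),o["torque"].round(2))
z=np.load("w3.npz");d=z["d"];print(d[128,245:270].round(4))
E
```

```text
11.3 [0.54795 0.00986 0.0959 ] [-2.   0.7 11.8] [0.06 0.53 0.03]
[0.2908 0.2897 0.2908 0.2911 0.2915 0.2921 0.2917 0.2925 0.2919 0.2907
 0.3266 0.3286 0.3253 0.3263 0.3265 0.2918 0.292  0.2916 0.2916 0.2905
 0.2651 0.2625 0.2616 0.262  0.2614]
```

Call:
servo_tool(moves=[[[0,0,0],[0,0,-0.0015],0],[[0,0,0],[0,-0.0008,0],0],[[0,0,0],[0,0,0],0],[[0,0,0],[0,0,0],0]])

```text
time: 11.7
ee_pos: [0.5476, 0.0102, 0.096]
tcp_rot: [179.9, 0.0, 9.2]
wrist_force: [1.8, -3.9, 0.1]
opening: 0.0114
grasp_force: 50.5
```

Call:
servo_tool(moves=[[[0,0,0],[0,0.0008,0],0],[[0,0,0],[0,0.0008,0],0],[[0,0,0],[0,0,0],0],[[0,0,0],[0,0,0],0]])

```text
time: 12.1
ee_pos: [0.5477, 0.0096, 0.0961]
tcp_rot: [-179.9, 0.0, 9.2]
wrist_force: [0.7, 2.3, -1.3]
opening: 0.0115
grasp_force: 50.3
```

The mid blade reaches the plate (contact at z .096) with only a few N on it. Its sideways play is well under 1 mm, so the 8 mm blade cannot go in and mid is the one. I set it down, release it and go behind the lever.

Call:
servo_tool(moves=[[[0,0,0],[0,-0.0006,0.0012],0],[[0,0,0],[0,0,0],0],[[0,0,0],[0,0,0],35],[[0,0,0],[0,0,0],35],[[0,0,0],[0,0,0],35],[[0,0,0],[0,0,-0.015],35],[[0,0,0],[0,0,-0.03],35],[[0,0,0],[0,0,-0.03],35],[[0,0,0],[0,-0.02,0],35],[[0,0,0],[0,-0.04,0],0],[[0,0,0],[0,-0.04,0],0],[[0,0,0],[0,-0.04,0],0]])

```text
time: 13.3
ee_pos: [0.5304, 0.1195, 0.1716]
tcp_rot: [-178.6, -0.0, 12.1]
wrist_force: [0.8, -0.6, -0.3]
opening: 0.0003
grasp_force: 0.0
```

```bash
python3 - <<'E'
from h import *
o=get_obs();print(o["time"],o["ee_pos"].round(5),o["tcp_rot"].round(2),o["opening"])
im,d=camera("top");im2,d2=camera("scene")
for c in("top","scene"):
    for n in("lever_knob","pack_mid_c"):
        for q in mark_of(n,c)[:3]:print(c,n,round(q["score"],2),toworld(c,q["xyz"]).round(4))
a=cv2.resize(im[150:220,160:260,::-1],(400,280),interpolation=cv2.INTER_CUBIC);b=cv2.resize(im2[150:220,190:290,::-1],(400,280),interpolation=cv2.INTER_CUBIC)
cv2.imwrite("pics/ab.png",np.hstack([a,b]))
E
```

```text
13.3 [0.53037 0.11947 0.17155] [-1.7864e+02 -4.0000e-02  1.2070e+01] 0.0002932852694820353
top lever_knob 0.61 [0.5281 0.1287 0.0944]
top pack_mid_c 0.76 [ 0.584  -0.2817  0.0012]
top pack_mid_c 0.75 [ 0.5901 -0.2818  0.0579]
top pack_mid_c 0.65 [0.5458 0.0066 0.0671]
scene lever_knob 0.61 [0.5306 0.1262 0.089 ]
scene pack_mid_c 0.83 [ 0.5854 -0.2856  0.0025]
scene pack_mid_c 0.74 [0.5435 0.006  0.0127]
scene pack_mid_c 0.74 [ 0.5238 -0.2738 -0.0033]
```

View pics/ab.png

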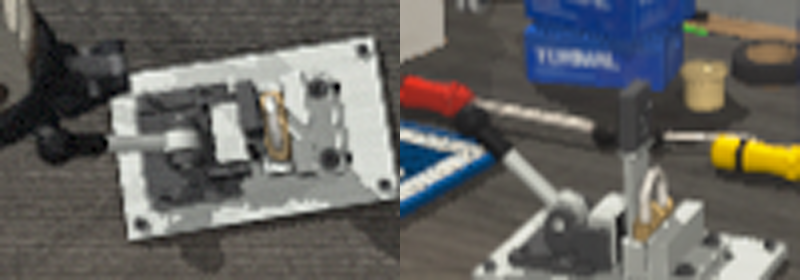

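The blade stands upright in the gap (scene half, x 630, y 90-230) with the lever still open. The last joint is near its limit, so I turn the tool a little before pushing.

Call:
servo_tool(moves=[[[0,0,-5.5],[0,0,0],0],[[0,0,-5.5],[0,0,0],0],[[0,0,0],[0,0,0],0],[[0,0,0],[0,0,0],0]])

```text
time: 14.0
ee_pos: [0.5308, 0.117, 0.1704]
tcp_rot: [-178.7, -0.2, 22.6]
wrist_force: [-0.2, -0.5, -0.6]
opening: -0.0
grasp_force: 0.0
```

```bash
python3 - <<'E'
from h import *
o=get_obs();print(o["time"],o["ee_pos"].round(5),o["tcp_rot"].round(2),o["q"].round(1))
y=np.radians(9.3);f=np.array([-np.sin(y),np.cos(y)]);pt=np.array([.547,.013])
def W(v,z):return np.r_[pt+f*v,z]
Y=o["tcp_rot"][2]
for k in range(0,4): pass
plan(W(.158,.165),Y,1,0)
pts=[W(.158,.082)]
# knob angle th from upright; push finger: v=48+90 sin + 27 , z
for t in(50,40,30,20,10,0,-5,-10,-12):
    a=np.radians(t);pts.append(W(.048+.09*np.sin(a)+.0265,.034+.09*np.cos(a)-.012-.002*0))
p=pts[0]
for q in pts[1:]:
    plan(q,Y,1,0,p,Y);p=q
print(pts[-1])
E
```

```text
14.0 [0.53079 0.11704 0.17042] [-178.71   -0.23   22.64] [ 11.7   3.3   1.5  88.3   1.3 169.1]
[[[0,0,-0.0],[0.0114,-0.0515,0.0054],0]]
[[[0,0,-0.0],[-0.0034,0.0142,0.0021],0]]
[[[0,0,-0.0],[-0.0026,0.0108,-0.0111],0]]
[[[0,0,-0.0],[-0.003,0.0125,-0.009],0]]
[[[0,0,-0.0],[-0.0033,0.0138,-0.0066],0]]
[[[0,0,-0.0],[-0.0035,0.0147,-0.0041],0]]
[[[0,0,-0.0],[-0.0036,0.0152,-0.0014],0]]
[[[0,0,-0.0],[-0.0018,0.0076,0.0003],0]]
[[[0,0,-0.0],[-0.0018,0.0076,0.001],0]]
[[[0,0,-0.0],[-0.0007,0.003,0.0006],0]]
[0.53798445 0.06805466 0.11003328]
```

Call:
servo_tool(moves=[[[0,0,0],[0.006,-0.026,0.002],0],[[0,0,0],[0.0055,-0.0255,0.003],0],[[0,0,0],[0,0,0.028],0],[[0,0,0],[0,0,0.028],0],[[0,0,0],[0,0,0.027],0],[[0,0,0],[0,0,0],0]])

```text
time: 14.6
ee_pos: [0.5188, 0.1708, 0.08]
tcp_rot: [-178.7, 0.1, 22.7]
wrist_force: [0.5, -0.9, -0.2]
opening: -0.0002
grasp_force: 0.0
```

```bash
python3 - <<'E'
from h import *
o=get_obs();print(o["time"],o["ee_pos"].round(5),o["tcp_rot"].round(2),o["q"].round(1),o["wrist_force"].round(1))
y=np.radians(9.3);f=np.array([-np.sin(y),np.cos(y)]);pt=np.array([.547,.013]);D=o["ee_pos"][:2]-pt
print("v",D@f,"u",D@[np.cos(y),np.sin(y)])
E
```

```text
14.6 [0.51883 0.1708  0.08005] [-1.7868e+02  1.1000e-01  2.2730e+01] [ 17.5   4.4  -7.2  78.6   1.3 174.8] [ 0.5 -0.9 -0.2]
v 0.1602786247809923 u -0.0022973570208029977
```

Call:
servo_tool(moves=[[[0,0,0],[0,0.007,0],0],[[0,0,0],[-0.0025,0.009,0],0],[[0,0,0],[-0.0013,0.0054,-0.0055],0],[[0,0,0],[-0.0013,0.0054,-0.0055],0],[[0,0,0],[-0.0015,0.0063,-0.0045],0],[[0,0,0],[-0.0015,0.0062,-0.0045],0],[[0,0,0],[-0.0016,0.0069,-0.0033],0],[[0,0,0],[-0.0016,0.0069,-0.0033],0],[[0,0,0],[0,0,0],0]])

```text
time: 15.5
ee_pos: [0.5325, 0.1189, 0.1137]
tcp_rot: [-178.6, -0.6, 22.9]
wrist_force: [-0.7, 12.0, 14.9]
opening: 0.0001
grasp_force: 8.0
```

```bash
cat > lv.py <<'E'
from h import *
import sys
o=get_obs();print(o["time"],o["ee_pos"].round(5),o["tcp_rot"].round(2),o["wrist_force"].round(1))
y=np.radians(9.3);f=np.array([-np.sin(y),np.cos(y)]);pt=np.array([.547,.013]);D=o["ee_pos"][:2]-pt
print("v",D@f,"u",D@[np.cos(y),np.sin(y)])
im,d=camera("scene")
for n in("lever_knob","pack_mid_c"):
    for q in mark_of(n,"scene")[:3]:
        w=toworld("scene",q["xyz"]);print(n,round(q["score"],2),w.round(4),"v,z",((w[:2]-pt)@f).round(4))
if len(sys.argv)>1: cv2.imwrite(sys.argv[1],cv2.resize(im[130:240,180:340,::-1],(640,440),interpolation=cv2.INTER_CUBIC))
E
python3 lv.py
```

```text
15.5 [0.53245 0.11894 0.11373] [-178.56   -0.63   22.9 ] [-0.7 12.  14.9]
v 0.10689381617674734 u 0.002763158653362177
lever_knob 0.53 [0.5361 0.0964 0.115 ] v,z 0.0841
lever_knob 0.32 [ 0.5826 -0.1943  0.0683] v,z -0.2104
pack_mid_c 0.87 [ 0.5235 -0.2751 -0.0022] v,z -0.2805
pack_mid_c 0.69 [ 0.4204 -0.2754  0.0628] v,z -0.2642
pack_mid_c 0.66 [0.5463 0.0084 0.0102] v,z -0.0045
```

Call:
servo_tool(moves=[[[0,0,0],[0.001,-0.005,0],0],[[0,0,0],[0,0,0.012],0],[[0,0,0],[-0.001,0.005,0],0],[[0,0,0],[-0.0015,0.007,-0.001],0],[[0,0,0],[-0.0017,0.0073,-0.002],0],[[0,0,0],[-0.0017,0.0073,-0.002],0],[[0,0,0],[-0.0018,0.0076,-0.001],0],[[0,0,0],[0,0,0],0]])

```text
time: 16.45
ee_pos: [0.5364, 0.0871, 0.1021]
tcp_rot: [-178.7, -0.2, 22.8]
wrist_force: [0.3, -1.0, -0.1]
opening: 0.0
grasp_force: 0.1
```

```bash
python3 lv.py
```

```text
16.45 [0.53641 0.08709 0.10214] [-178.74   -0.21   22.8 ] [ 0.3 -1.  -0.1]
v 0.07482816620203256 u 0.001520227544991916
lever_knob 0.5 [0.539  0.0569 0.1187] v,z 0.0447
pack_mid_c 0.83 [ 0.4205 -0.2742  0.0643] v,z -0.263
pack_mid_c 0.77 [ 0.5838 -0.2863  0.058 ] v,z -0.3013
pack_mid_c 0.76 [ 0.42   -0.2714  0.002 ] v,z -0.2602
```

Call:
servo_tool(moves=[[[0,0,0],[-0.001,0.005,-0.003],0],[[0,0,0],[-0.001,0.005,-0.003],0],[[0,0,0],[-0.0008,0.0035,0],0],[[0,0,0],[-0.0005,0.002,0],0],[[0,0,0],[0,0,0],0]])

```text
time: 17.1
ee_pos: [0.5394, 0.0723, 0.1081]
tcp_rot: [-178.7, -0.2, 22.8]
wrist_force: [-1.2, 1.4, 0.5]
opening: 0.0001
grasp_force: 0.7
```

```bash
python3 lv.py
```

```text
17.1 [0.5394  0.07231 0.1081 ] [-178.72   -0.24   22.85] [-1.2  1.4  0.5]
v 0.05975412012759089 u 0.00208651057581519
lever_knob 0.52 [0.5431 0.0439 0.1192] v,z 0.0311
pack_mid_c 0.82 [ 0.4186 -0.2762  0.0639] v,z -0.2646
pack_mid_c 0.74 [ 0.5215 -0.2793  0.0565] v,z -0.2843
pack_mid_c 0.74 [ 0.5868 -0.1908  0.0405] v,z -0.2075
```

Nearly at the stop. I push on until the force rises.

Call:
servo_tool(moves=[[[0,0,0],[-0.0004,0.0015,0],0],[[0,0,0],[-0.0004,0.0015,0],0],[[0,0,0],[0,0,0],0],[[0,0,0],[0,0,0],0]])

```text
time: 17.65
ee_pos: [0.5398, 0.0703, 0.108]
tcp_rot: [-178.6, -0.3, 22.9]
wrist_force: [-0.8, 7.3, 1.0]
opening: -0.0002
grasp_force: 3.2
```

Call:
servo_tool(moves=[[[0,0,0],[-0.0003,0.0012,0],0],[[0,0,0],[-0.0002,0.001,0],0],[[0,0,0],[0,0,0],0],[[0,0,0],[0,0,0],0]])

```text
time: 18.05
ee_pos: [0.5399, 0.0697, 0.108]
tcp_rot: [-178.4, -0.3, 23.0]
wrist_force: [-2.9, 15.6, 1.7]
opening: -0.0005
grasp_force: 7.9
```

Call:
servo_tool(moves=[[[0,0,0],[-0.0003,0.0012,0],0],[[0,0,0],[0,0,0],0],[[0,0,0],[0.002,-0.01,0],0],[[0,0,0],[0.004,-0.02,0],0],[[0,0,0],[0,0,-0.04],0],[[0,0,0],[0,0,-0.04],0],[[0,0,0],[0,-0.03,-0.03],0]])

```text
time: 18.75
ee_pos: [0.5239, 0.1197, 0.2212]
tcp_rot: [-178.8, -0.3, 22.7]
wrist_force: [1.1, -0.4, 0.4]
opening: 0.0003
grasp_force: 0.0
```

```bash
python3 lv.py pics/end.png
```

```text
18.75 [0.52392 0.11965 0.22116] [-178.81   -0.3    22.71] [ 1.1 -0.4  0.4]
v 0.10897904969357242 u -0.005546105818017892
lever_knob 0.67 [0.5416 0.0411 0.1223] v,z 0.0286
lever_knob 0.25 [ 0.5864 -0.1914  0.0685] v,z -0.208
pack_mid_c 0.94 [ 4.228e-01 -2.707e-01 -1.000e-04] v,z -0.2599
pack_mid_c 0.77 [0.5479 0.0065 0.0148] v,z -0.0065
pack_mid_c 0.73 [ 0.5213 -0.2774  0.0573] v,z -0.2824
```

View pics/end.png

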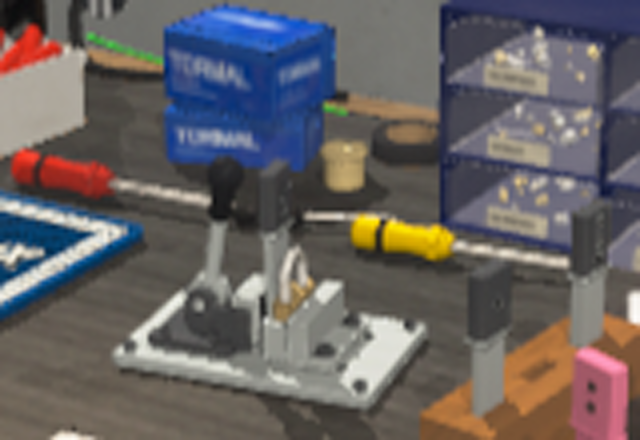

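The lever leans past upright at its stop, with the knob at (225,175). The blade stands in the gap at (275,230), and the other two stand in the rack at (487,340) and (588,270).

```bash
python3 -c "
from workcell import *
print(job_done())"
```

```text
the job is handed in; nothing more can be done
None
```

The 6 mm blade is down on the plate in the gap and the lever is swung over to its stop. The 4 and 8 mm blades stand in their own slots, and the job is handed in; neither was tried, because the 6 mm blade had under 1 mm of sideways play, so 8 mm could not fit.

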